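# Unfold the crank of the wind-up radio and wind it fully

### The job

Wind up the radio on the coffee table: first fold its crank handle out until it stands upright, then turn the crank clockwise (seen from above) until you feel it come up against the fully wound stop, without forcing it there. Let go with the handle still standing upright, and leave the other things on the table where they are.

Things in the scene. Friction and masses are not known exactly. Their poses are not given: they have to be found in the camera images.
- radio: the wind-up radio, a wooden case 150 mm (its x) by 250 mm (its y) by 100 mm high, standing fast on the table, loudspeaker on its -x face; origin under its centre. On its flat top sit the folding crank (towards +y) and a small gauge window (towards -y)
- axle (a point): fixed point on the crank's upright axis, at the height of the fold pivot (35 mm above the radio's top, 135 mm above the table). The crank turns about the vertical through it; it winds clockwise seen from above, drags about 3 N at the handle and stays where left. Below: hub 25 mm across, arm's underside 16 mm above the radio's top, round foot 52 mm across, 6 mm high
- pivot (a point): the handle's fold pivot at the outer end of the crank's aluminium arm, 60 mm from the axle, same height. The arm is a flat bar 14 mm wide, its top face 11 mm below this point; two ears, 21 mm over all, up to 42 mm above the radio's top, hold the pivot pin, which is level and square to the arm
- handle_tip (a point): centre of the handle's free end, 56 mm from the pivot. The black round sleeve, 18 mm in diameter, runs from 10 to 56 mm from the pivot and spins freely on its spindle, so it can be held while the crank goes round. Folded, it lies along the arm, tip almost over the axle, underside 26 mm above the radio's top; unfolded, it stands upright over the pivot
- handle (a joint): fold angle of the handle (rad): 0 folded flat on the arm, 1.57 upright; it meets its stop at 1.60. Stiff: about 2 N at 40 mm from the pivot moves it, and it stays where it is left
- gauge: winding gauge: small black pointer bar (18 x 2 x 3 mm) on the radio, sliding along its y: origin at y = -90 mm in the radio's frame when run down and at -89 mm fully wound; three full crank turns for 1 mm, far too coarse to show the end. At the start 0.6 to 1.4 turns are left. Full is a firm inner stop, in an unmarked crank direction that differs every time: feel for it
- coupling (a joint): yield of the crank's arm against its shaft at the spring coupling in the hub (rad), positive when pressed clockwise: 0.008 rad per newton across the arm at the handle (0.02 while winding freely; 10 N against the stop is 0.08). Beyond 0.17 rad either way (about 21 N) the coupling is overloaded and damaged
- plate: bystander: flat white round plate, 210 mm across, 12 mm high, with two candles on it; origin under its centre
- candle_tall: bystander: white pillar candle, 64 mm across, 120 mm high, on the plate; origin under its centre
- candle_short: bystander: white pillar candle, 52 mm across, 75 mm high, on the plate; origin under its centre
- jar: bystander: clear glass jar with white cap, 90 mm across, 150 mm high; origin under its centre
- mug: bystander: ceramic mug, 80 mm across, 90 mm high; origin under its centre
- remote: bystander: black remote control lying flat, 170 x 44 x 18 mm; origin under its centre
- book_low: bystander: book lying flat, 240 x 170 x 30 mm; origin under its centre
- book_high: bystander: smaller book lying on the other, 200 x 140 x 24 mm; origin under its centre

How it is judged:
On the way, in this order (a step that is already met when the one before it is completed fails the run):
1. the crank handle is folded out upright (value of joint handle above 1.4 rad), for 0.2 s.
2. the radio is wound up to its stop, handle standing (y of gauge in the frame of radio above -0.0890064 m and value of joint handle above 1.3 rad), for 0.2 s.
At the end, for the whole second after the job is handed in: The radio is fully wound: the crank is within about 0.12 rad (7 mm of handle travel) of its stop, that is the pointer beyond y = -89.0064 mm in the radio's frame, and no longer moves, and the handle stands at more than 1.3 rad (all of step 2 and linear speed of gauge below 1e-05 m/s); the robot touches nothing.
It fails at once if the spring coupling of the crank is overloaded (yield beyond 0.17 rad, about 21 N at the handle) (value of joint coupling above 0.17 rad or value of joint coupling below -0.17 rad).
It fails at once if another thing on the table is moved by more than 30 mm (distance of any of plate, candle_tall, candle_short, jar, mug, remote, book_low, book_high from where it was at the start of the episode above 0.03 m).
It also fails if it takes over 72 s, if anything falls off the work surface, if the arm or the gripper's body presses on something with over 40 N, if the wrist force passes 120 N, or if a joint passes its speed limit or range.

### The arm

A 7-joint arm with a two-finger parallel gripper is mounted at the origin on the work surface. World frame = base frame: x ahead of the robot, y to its left, z up, the work surface at z = 0. Lengths are in m, angles in rad, forces in N, time in s.
With the tool pointing down it reaches from about 0.4 to 0.85 m from the base axis. Payload 10.4 kg.
Tool frame: the origin (TCP) lies between the finger pads; the fingertips stand ahead of it and the grasp point (between the pads) lies 3 mm ahead of it (r.tips_ahead is the z of the fingertips in the tool frame, in m); z points along the fingers, y is the line along which they close (so a half turn about z gives the same grasp; the last joint's range is limited). The gripper opens to 87 mm and grips with 3 to 60 N. Pads are 19 mm wide; open, the fingers measure 117 mm over their backs; the gripper's body (75 mm by 190 mm) begins 51 mm behind the grasp point.
Start: joints at [-1.328, 0.332, -0.065, 1.46, 0.022, 1.35, -0.088], TCP at [0.164, 0.603, 0.208] pointing down, gripper open.
Joint ranges: [-2.6, 2.6], [-0.5, 2.12], [-1.47, 1.34], [0.16, 2.42], [-1.27, 4.41], [0.06, 2.06], [-2.6, 2.6]. Speed limits (rad/s): [2.22, 2.22, 2.79, 2.79, 3.14, 3.14, 3.14].

### API

Orientations are given as a unit quaternion [x, y, z, w].
In Python, from bench import telemetry, camera, get_calibration, r gives the robot as it stands.
- The arm moves only by the tool drive_tool, never from a script. Its argument "series" is one flat list of numbers, 7 for each row, row after row: the turn, a rotation vector about the tool's x, y, z in units of 5 degrees (1.0 is 5 degrees), then the shift along the tool's x, y, z in units of 40 mm (1.0 is 40 mm), then the opening, from -1 (shut) to 1 (fully open). A call has 1 to 10 rows; each row is the pose to reach, as a shift and turn from the pose commanded when the call began, along the tool's axes at that moment; what a row does not reach only later rows make up. A row lasts 1/12 s, in which the tool goes at most 41.7 mm and 7.16 degrees, less where a joint would pass 70% of its speed; a pose out of reach is approached as far as the arm can. A call with a gripper value outside its range is refused whole. The fingers move at their own pace and stop on an object; "grip_force" is the grip in N (left out, the last holds). Time passes only in rows, so rows that repeat a pose let the fingers close. It gives the time, the measured TCP pose, the force, the opening and the grip force at its end, in the units of the state.
- telemetry.read_state(): the state, without advancing time (a new reading comes with each control period).
- camera(name): name is "scene" or "top" or "wrist"; returns the picture (384x512x3 uint8, red, green, blue); there is no depth.
- get_calibration(name): a dict with "fovy" (degrees; the focal length in pixels is half the picture's height over the tangent of half this angle, whatever the lens; pixels are square), "cx", "cy" (the principal point, pixels), "xyz" and "rotation" of the camera in the world. Camera axes: x right, y up, looking along -z (the intrinsics and any distortion apply to the point x, -y, -z); pixel columns grow to the right and rows downward; lengths in m; the calibration is good to about 2 mm. A picture is of the moment at which its call begins: read the wrist's pose just before it. get_calibration takes no time and is no camera call; for the wrist camera it gives the pose at the moment of the call.
- r.close_job(): hands the job in; it is judged then, once.
The state is a dict: "time": time; "joint_positions": joint angles; "joint_vel": joint speeds; "joint_torque": joint torques, N m; "ee_pos": TCP position; "eef_rot": TCP orientation; "ft_force": force on the tool from outside, world axes, zero at the start; "torque": the same for the moment, N m; "width": finger opening in m; "grip_force": force on a finger pad.
Only numpy, scipy, OpenCV 4.12 (cv2) and the standard library are available. Lean on these libraries where they do the work, as an engineer would, in place of code of your own. Each camera call takes 0.05 s, during which the arm holds its last target. There are 200 camera calls.

## Working session

There is one attempt and no reset: what is moved stays moved. The work goes in short steps, Python scripts to look and compute and a tool call to move; the robot and the scene stay as the last step left them, time stands still between calls to the robot, and variables do not carry over. Pictures are saved under pics/ and viewed, at most 10 in all, crops included, and the job is handed in when it is done.

Besides the shell and the picture viewer there is one more tool, called after "Request:" by a JSON object that holds its "fn" and its "kwargs". drive_tool: Moves the arm, as the interface text tells. Its arguments: {"type":"object","properties":{"series":{"type":"array"},"grip_force":{"type":"number"}},"required":["series"]}

```bash
ls; mkdir -p pics; python3 - <<'E'
from bench import telemetry, camera, get_calibration, r
import cv2, numpy as np
s=telemetry.read_state(); print({k:np.round(v,3).tolist() for k,v in s.items()}); print(r.tips_ahead)
for n in ("scene","top"):
    c=get_calibration(n); print(n,{k:np.round(v,4).tolist() if not isinstance(v,str) else v for k,v in c.items()})
a=camera("scene");b=camera("top")
cv2.imwrite("pics/a.png",a[...,::-1]);cv2.imwrite("pics/b.png",b[...,::-1])
E
```

```text
pics
{'time': 0.0, 'joint_positions': [-1.328, 0.333, -0.065, 1.461, 0.022, 1.35, -0.088], 'joint_vel': [-0.0, 0.001, -0.001, 0.0, -0.0, -0.0, -0.001], 'joint_torque': [-0.0, -62.326, 0.024, -38.99, -0.061, 0.04, 0.0], 'ee_pos': [0.164, 0.603, 0.207], 'eef_rot': [0.133, 0.991, -0.001, -0.0], 'ft_force': [-0.187, 0.152, 0.363], 'torque': [-0.006, 0.002, -0.039], 'grip_force': 0.0, 'width': 0.087}
0.022
scene {'fovy': 57.1856, 'cx': 255.3485, 'cy': 186.8294, 'xyz': [1.1148, 0.2174, 0.9182], 'rotation': [0.1641, 0.2382, 0.7924, 0.5371]}
top {'fovy': 45.2551, 'cx': 257.4138, 'cy': 192.2807, 'xyz': [0.3284, -0.0058, 1.6136], 'rotation': [-0.0766, 0.0574, 0.7125, -0.6951]}
```

View pics/a.png

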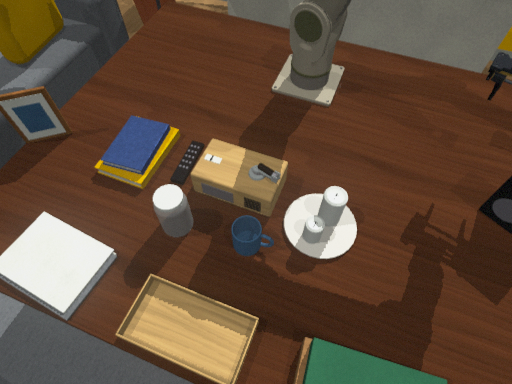

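View pics/b.png

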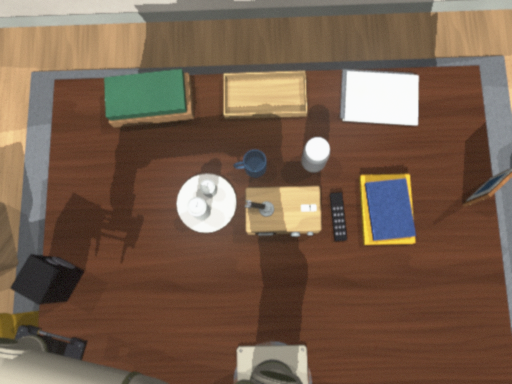

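The scene view shows the radio at about (240,178), with its crank at (265,172). The plate with candles is to its right and the mug at (247,236). In the top view the radio is at (283,210), the black sleeve runs from (250,206) to (265,209), and the gauge is at (308,208).

```bash
cat > h.py <<'E'
import numpy as np, cv2
from scipy.spatial.transform import Rotation as R
from bench import telemetry, camera, get_calibration, r
def ray(c,u,v):
    f=192/np.tan(np.radians(c["fovy"])/2)
    d=np.array([(u-c["cx"])/f,-(v-c["cy"])/f,-1.])
    q=np.array(c["rotation"]); M=R.from_quat(q).as_matrix() if q.shape==(4,) else q
    return np.array(c["xyz"]),M@d
def plane(c,u,v,z):
    o,d=ray(c,u,v); return o+d*(z-o[2])/d[2]
E
python3 - <<'E'
from h import *
a=cv2.imread("pics/a.png");b=cv2.imread("pics/b.png")
print(get_calibration("top").keys())
A=cv2.resize(a[130:220,180:300],None,fx=6,fy=6,interpolation=2)
B=cv2.resize(b[175:245,235:335],None,fx=6,fy=6,interpolation=2)
cv2.imwrite("pics/c.png",B)
c=get_calibration("top")
hsv=cv2.cvtColor(b,cv2.COLOR_BGR2HSV)
m=cv2.inRange(hsv,(8,60,120),(30,200,255)); m[:175]=0;m[245:]=0;m[:,:238]=0;m[:,335:]=0
cs,_=cv2.findContours(m,0,2); k=max(cs,key=cv2.contourArea); rc=cv2.minAreaRect(k); print(rc)
for p in cv2.boxPoints(rc): print(plane(c,*p,.1).round(3))
print("c",plane(c,*rc[0],.1).round(3))
E
```

```text
dict_keys(['fovy', 'cx', 'cy', 'xyz', 'rotation'])
((282.82659912109375, 209.7447509765625), (47.574459075927734, 76.29652404785156), 89.0759506225586)
[0.64  0.076 0.1  ]
[ 0.637 -0.18   0.1  ]
[ 0.478 -0.174  0.1  ]
[0.48  0.076 0.1  ]
c [ 0.558 -0.051  0.1  ]
```

View pics/c.png

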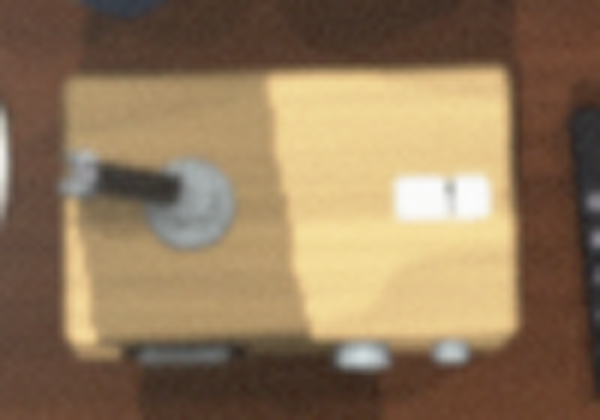

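The crop shows the foot disc centred at (188,203), the sleeve running left to the ears at (80,172), and the gauge at (450,197). So the arm points to +y, slightly +x.

```bash
python3 - <<'E'
from h import *
c=get_calibration("top")
ax=plane(c,235+188/6,175+203/6,.106); pv=plane(c,235+80/6,175+172/6,.14)
print(ax,pv,np.linalg.norm((pv-ax)[:2]),np.degrees(np.arctan2(*(pv-ax)[1::-1])))
s=telemetry.read_state(); M=R.from_quat(s["eef_rot"]).as_matrix(); print(M.round(3))
tgt=np.array([ax[0]-.05,ax[1]-.0,.30])
print("shift units",(M.T@(tgt-s["ee_pos"])/.04).round(2))
for n,u,v,z in(("tall",197,207,.132),("short",208,185,.087),("plate",206,203,.01),("jar",316,147,.15),("mug",255,161,.09)): print(n,plane(c,u,v,z).round(3))
w=get_calibration("wrist"); print(w, M.T@(np.array(w["xyz"])-s["ee_pos"]), (M.T@R.from_quat(w["rotation"]).as_matrix()).round(2))
E
```

```text
[0.56194579 0.00372149 0.106     ] [0.57517608 0.06145952 0.14      ] 0.059234450324139314 77.09385599178455
[[-0.965  0.263 -0.   ]
 [ 0.263  0.965 -0.001]
 [-0.    -0.001 -1.   ]]
shift units [-12.32 -12.17  -2.3 ]
tall [0.57  0.23  0.132]
short [0.652 0.2   0.087]
plate [0.603 0.217 0.01 ]
jar [ 0.756 -0.165  0.15 ]
mug [0.731 0.038 0.09 ]
{'fovy': 71.83275541041806, 'cx': 255.0962137549644, 'cy': 192.27348419137638, 'xyz': array([0.09084762, 0.62228829, 0.38425991]), 'rotation': array([-0.11165821, -0.08477699,  0.60090705,  0.78692822])} [ 0.07580747 -0.00054782 -0.17682484] [[-0.    0.96  0.28]
 [ 1.    0.   -0.  ]
 [-0.    0.28 -0.96]]
```

Request:
{"fn": "drive_tool", "kwargs": {"series": [0, 0, 0, -6, -6, -2.3, 1, 0, 0, 0, -6, -6, -2.3, 1, 0, 0, 0, -6, -6, -2.3, 1, 0, 0, 0, -6, -6, -2.3, 1, 0, 0, 0, -6, -6, -2.3, 1, 0, 0, 0, -6, -6, -2.3, 1, 0, 0, 0, -6, -6, -2.3, 1, 0, 0, 0, -6, -6, -2.3, 1, 0, 0, 0, -6, -6, -2.3, 1, 0, 0, 0, -6, -6, -2.3, 1]}}

```text
time: 0.93
ee_pos: [0.3356, 0.3047, 0.3017]
eef_rot: [0.136, 0.991, 0.001, 0.001]
ft_force: [0.6, 0.3, 0.1]
width: 0.0871
grip_force: 0.0
```

Request:
{"fn": "drive_tool", "kwargs": {"series": [0, 0, 0, -6.3, -6.2, 0, 1, 0, 0, 0, -6.3, -6.2, 0, 1, 0, 0, 0, -6.3, -6.2, 0, 1, 0, 0, 0, -6.3, -6.2, 0, 1, 0, 0, 0, -6.3, -6.2, 0, 1, 0, 0, 0, -6.3, -6.2, 0, 1, 0, 0, 0, -6.3, -6.2, 0, 1, 0, 0, 0, -6.3, -6.2, 0, 1, 0, 0, 0, -6.3, -6.2, 0, 1, 0, 0, 0, -6.3, -6.2, 0, 1]}}

```text
time: 1.77
ee_pos: [0.5119, -0.0013, 0.2996]
eef_rot: [0.136, 0.991, -0.001, 0.0]
ft_force: [-0.0, -0.7, 0.2]
width: 0.0868
grip_force: 0.0
```

```bash
python3 - <<'E'
from h import *
s=telemetry.read_state(); print({k:np.round(v,3).tolist() for k,v in s.items()})
a=camera("wrist"); cv2.imwrite("pics/w1.png",a[...,::-1])
print(get_calibration("wrist"))
E
```

```text
{'time': 1.767, 'joint_positions': [-0.679, 0.027, 0.611, 1.633, -0.014, 1.487, 1.232], 'joint_vel': [-0.044, -0.031, -0.082, 0.03, 0.002, 0.01, -0.091], 'joint_torque': [0.543, -31.15, 1.263, -40.405, -0.282, -0.095, 1.283], 'ee_pos': [0.512, -0.001, 0.3], 'eef_rot': [0.136, 0.991, -0.001, 0.0], 'ft_force': [-0.038, -0.692, 0.195], 'torque': [-0.01, -0.023, -0.001], 'grip_force': 0.0, 'width': 0.087}
{'fovy': 71.83275541041806, 'cx': 255.0962137549644, 'cy': 192.27348419137638, 'xyz': array([0.43809803, 0.02126621, 0.47633051]), 'rotation': array([-0.11155947, -0.0843606 ,  0.59953393,  0.78803353])}
```

View pics/w1.png

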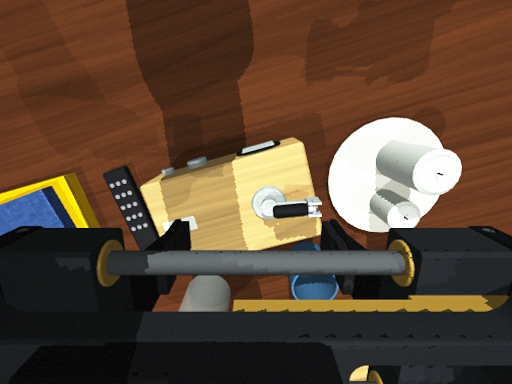

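The wrist view shows the crank foot disc at about (269,204), the black sleeve from (275,211) to (305,210), and the ears at about (314,207).

```bash
python3 - <<'E'
from h import *
a=cv2.imread("pics/w1.png"); c=get_calibration("wrist")
hsv=cv2.cvtColor(a,cv2.COLOR_BGR2HSV)
roi=np.zeros(a.shape[:2],np.uint8); roi[180:224,246:326]=255
g=cv2.inRange(hsv,(0,0,95),(179,70,255))&roi
k=cv2.inRange(hsv,(0,0,0),(179,255,70))&roi
n,l,st,ce=cv2.connectedComponentsWithStats(g); print(st,ce.round(1))
n,l,st,ce=cv2.connectedComponentsWithStats(k); print(st,ce.round(1))
i=1+np.argmax(st[1:,4]); p=np.argwhere(l==i)[:,::-1].astype(np.float32); rc=cv2.minAreaRect(p); print(rc)
print("sleeve mid",plane(c,*rc[0],.135))
for q in cv2.boxPoints(rc): print(q,plane(c,*q,.135).round(4))
print("foot",plane(c,269,204,.106),"pivot",plane(c,314,207,.138))
B=cv2.resize(a[175:229,236:336],None,fx=7,fy=7,interpolation=2); cv2.imwrite("pics/w1c.png",B)
E
```

```text
[[     0      0    512    384 195499]
 [   252    186     70     33   1109]] [[255.4 191.4]
 [279.5 202.3]]
[[     0      0    512    384 196180]
 [   325    185      1      2      2]
 [   273    203     35     15    414]
 [   322    221      4      3     12]] [[255.4 191.5]
 [325.  185.5]
 [290.2 210.2]
 [323.5 222. ]]
((290.1237487792969, 210.23764038085938), (12.238958358764648, 34.428287506103516), 84.2894058227539)
sleeve mid [0.57023484 0.03405852 0.135     ]
[272.3861 205.8614] [0.5577 0.0123 0.135 ]
[306.64355 202.43565] [0.5653 0.0582 0.135 ]
[307.8614  214.61388] [0.5829 0.0561 0.135 ]
[273.60394 218.03963] [0.5753 0.0095 0.135 ]
foot [0.56367696 0.00742487 0.106     ] pivot [0.57314847 0.06607568 0.138     ]
```

View pics/w1c.png

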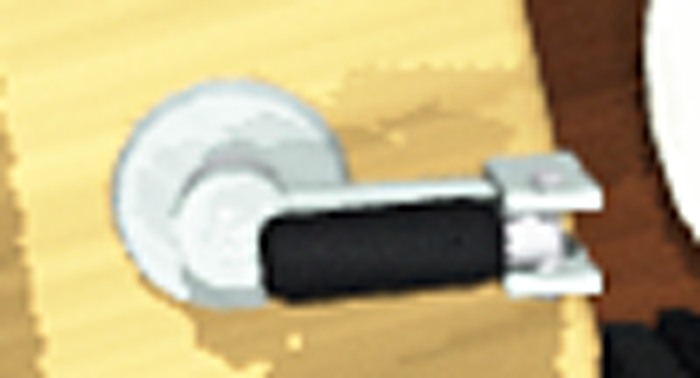

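The close crop shows the sleeve lying flat on the arm with its tip over the hub, and the ears at the right end.

Request:
{"fn": "drive_tool", "kwargs": {"series": [0, 0, -13, -1.17, 1.07, 2, 1, 0, 0, -13, -1.17, 1.07, 2, 1, 0, 0, -13, -1.17, 1.07, 2, 1, 0, 0, -13, -1.17, 1.07, 2, 1, 0, 0, -13, -1.17, 1.07, 2, 1, 0, 0, -13, -1.17, 1.07, 2, 1, 0, 0, -13, -1.17, 1.07, 2, 1, 0, 0, -13, -1.17, 1.07, 2, 1, 0, 0, -13, -1.17, 1.07, 2, 1, 0, 0, -13, -1.17, 1.07, 2, 1]}}

```text
time: 2.65
ee_pos: [0.5666, 0.0341, 0.2196]
eef_rot: [-0.425, 0.905, 0.001, -0.0]
ft_force: [-0.5, 0.4, -0.9]
width: 0.0872
grip_force: 0.0
```

Request:
{"fn": "drive_tool", "kwargs": {"series": [0, 0, -6.1, 0, 0, 0, 0, 0, 0, -6.1, 0, 0, 0, 0, 0, 0, -6.1, 0, 0, 0, 0, 0, 0, -6.1, 0, 0, 0, 0, 0, 0, -6.1, 0, 0, 0, 0, 0, 0, -6.1, 0, 0, 0, 0, 0, 0, -6.1, 0, 0, 0, 0], "grip_force": 8}}

```text
time: 3.23
ee_pos: [0.5634, 0.0331, 0.2059]
eef_rot: [-0.587, 0.809, 0.003, -0.019]
ft_force: [-0.1, -0.6, -0.6]
width: 0.0485
grip_force: 0.0
```

```bash
cat >> h.py <<'E'
def st():
    s=telemetry.read_state(); M=R.from_quat(s["eef_rot"]).as_matrix()
    print("t",round(s["time"],2),"p",np.round(s["ee_pos"],4),"yang",np.degrees(np.arctan2(M[1,1],M[0,1])).round(1),"tz",M[:,2].round(3),"j7",round(s["joint_positions"][6],3),"F",np.round(s["ft_force"],1),"w",round(s["width"],4),"g",round(s["grip_force"],1))
    return s,M
E
python3 - <<'E'
from h import *
s,M=st()
print("to grasp",(M.T@(np.array([.5685,.0272,.139])-s["ee_pos"])/.04).round(2))
a=camera("wrist"); cv2.imwrite("pics/w2.png",a[...,::-1])
E
```

```text
t 3.23 p [0.5634 0.0331 0.2059] yang 161.9 tz [-0.035 -0.018 -0.999] j7 2.592 F [-0.1 -0.6 -0.6] w 0.0485 g 0.0
to grasp [ 0.05 -0.21  1.67]
```

View pics/w2.png

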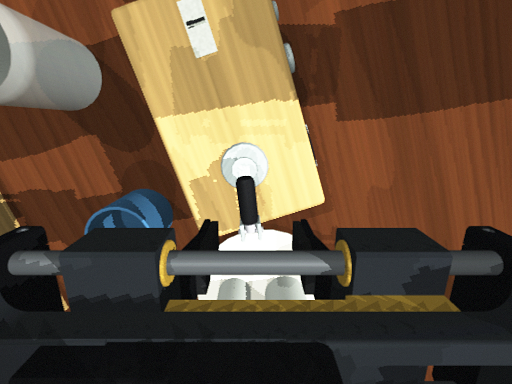

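The arm's last joint reached its limit at this turn, and the view shows the handle pointing slightly off the tool's x axis. I'll turn half a turn the other way, which gives the same grasp.

Request:
{"fn": "drive_tool", "kwargs": {"series": [0, 0, 13, 0, 0, 0, 0, 0, 0, 13, 0, 0, 0, 0, 0, 0, 13, 0, 0, 0, 0, 0, 0, 13, 0, 0, 0, 0, 0, 0, 13, 0, 0, 0, 0, 0, 0, 13, 0, 0, 0, 0, 0, 0, 13, 0, 0, 0, 0, 0, 0, 13, 0, 0, 0, 0, 0, 0, 13, 0, 0, 0, 0, 0, 0, 13, 0, 0, 0, 0]}}

```text
time: 4.12
ee_pos: [0.5635, 0.0325, 0.2058]
eef_rot: [-0.057, 0.998, -0.008, -0.018]
ft_force: [-0.1, -0.0, 0.1]
width: 0.0436
grip_force: 0.0
```

Request:
{"fn": "drive_tool", "kwargs": {"series": [0, 0, 13, 0, 0, 0, 0, 0, 0, 13, 0, 0, 0, 0, 0, 0, 13, 0, 0, 0, 0, 0, 0, 13, 0, 0, 0, 0, 0, 0, 13, 0, 0, 0, 0, 0, 0, 13, 0, 0, 0, 0, 0, 0, 13, 0, 0, 0, 0, 0, 0, 13, 0, 0, 0, 0, 0, 0, 13, 0, 0, 0, 0, 0, 0, 13, 0, 0, 0, 0]}}

```text
time: 4.95
ee_pos: [0.5636, 0.0321, 0.2058]
eef_rot: [0.486, 0.873, -0.016, -0.011]
ft_force: [0.3, -0.4, 0.1]
width: 0.0437
grip_force: 0.0
```

```bash
cat >> h.py <<'E'
def goto(p,yang):
    s,M=st(); a=np.radians(yang); y=np.array([np.cos(a),np.sin(a),0]); z=np.array([0,0,-1.])
    T=np.column_stack([np.cross(y,z),y,z])
    print("rot",np.round(np.degrees(R.from_matrix(M.T@T).as_rotvec())/5,2),"shift",(M.T@(np.array(p)-s["ee_pos"])/.04).round(2))
E
python3 - <<'E'
from h import *
goto([.5685,.0272,.18],-10)
E
```

```text
t 4.95 p [0.5636 0.0321 0.2058] yang 31.8 tz [-0.035 -0.018 -0.999] j7 0.371 F [ 0.3 -0.4  0.1] w 0.0437 g 0.0
rot [-0.44  0.13  8.35] shift [-0.17  0.06  0.64]
```

Request:
{"fn": "drive_tool", "kwargs": {"series": [-0.44, 0.13, 8.35, -0.17, 0.06, 0.64, 0, -0.44, 0.13, 8.35, -0.17, 0.06, 0.64, 0, -0.44, 0.13, 8.35, -0.17, 0.06, 0.64, 0, -0.44, 0.13, 8.35, -0.17, 0.06, 0.64, 0, -0.44, 0.13, 8.35, -0.17, 0.06, 0.64, 0, -0.44, 0.13, 8.35, -0.17, 0.06, 0.64, 0, -0.44, 0.13, 8.35, -0.17, 0.06, 0.64, 0, -0.44, 0.13, 8.35, -0.17, 0.06, 0.64, 0]}}

```text
time: 5.62
ee_pos: [0.5684, 0.0268, 0.1803]
eef_rot: [0.762, 0.647, -0.0, 0.0]
ft_force: [0.0, -0.1, -0.4]
width: 0.0435
grip_force: 0.0
```

```bash
python3 - <<'E'
from h import *
goto([.5685,.0272,.139],-10)
a=camera("wrist"); c=get_calibration("wrist")
cv2.imwrite("pics/w3.png",a[...,::-1])
E
```

```text
t 5.62 p [0.5684 0.0268 0.1803] yang -9.3 tz [ 0. -0. -1.] j7 -0.311 F [ 0.  -0.1 -0.4] w 0.0435 g 0.0
rot [0.   0.   0.13] shift [0.01 0.   1.03]
```

View pics/w3.png

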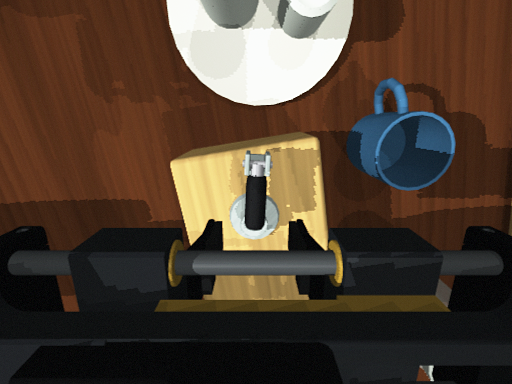

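The sleeve lies along image column 256 (rows 176 to 228), between the open fingers. The ears are at (258,162) and the foot at (254,215), so it is well aligned. I'll measure once from this closer view.

```bash
python3 - <<'E'
from h import *
a=cv2.imread("pics/w3.png"); c=get_calibration("wrist"); hsv=cv2.cvtColor(a,cv2.COLOR_BGR2HSV)
k=cv2.inRange(hsv,(0,0,0),(179,255,70)); k[:168]=0;k[235:]=0;k[:,:240]=0;k[:,275:]=0
n,l,s_,ce=cv2.connectedComponentsWithStats(k); i=1+np.argmax(s_[1:,4]); rc=cv2.minAreaRect(np.argwhere(l==i)[:,::-1].astype(np.float32))
b=cv2.boxPoints(rc); b=b[np.argsort(b[:,1])]; far=plane(c,*b[:2].mean(0),.135); tip=plane(c,*b[2:].mean(0),.135)
d=(far-tip);print(far,tip,np.linalg.norm(d),np.degrees(np.arctan2(d[1],d[0]))); print("foot",plane(c,254.5,215,.106),"ears",plane(c,258,162,.138))
E
```

```text
[0.57413752 0.05270683 0.135     ] [0.56352251 0.003929   0.135     ] 0.049919489259291634 77.72274016412376
foot [0.56464817 0.00631782 0.106     ] ears [0.57729026 0.06435665 0.138     ]
```

Request:
{"fn": "drive_tool", "kwargs": {"series": [0, 0, 0.4, 0.0, 0.0, 0.9, 0, 0, 0, 0.4, 0.0, 0.0, 0.9, 0, 0, 0, 0.4, 0.0, 0.0, 0.9, 0, 0, 0, 0.4, 0.0, 0.0, 0.9, -1, 0, 0, 0.4, 0.0, 0.0, 0.9, -1, 0, 0, 0.4, 0.0, 0.0, 0.9, -1, 0, 0, 0.4, 0.0, 0.0, 0.9, -1, 0, 0, 0.4, 0.0, 0.0, 0.9, -1], "grip_force": 8}}

```text
time: 6.33
ee_pos: [0.5689, 0.0264, 0.1449]
eef_rot: [0.776, 0.631, 0.0, 0.0]
ft_force: [0.2, -0.5, 0.0]
width: 0.0179
grip_force: 0.0
```

```bash
python3 - <<'E'
from h import *
st()
E
```

```text
t 6.33 p [0.5689 0.0264 0.1449] yang -11.7 tz [ 0.001 -0.    -1.   ] j7 -0.354 F [ 0.2 -0.5  0. ] w 0.0179 g 0.0
```

Request:
{"fn": "drive_tool", "kwargs": {"series": [0, 0, 0, 0, 0, 0, -1, 0, 0, 0, 0, 0, 0, -1, 0, 0, 0, 0.004, 0, -0.087, -1, 0, 0, 0, 0.015, 0, -0.174, -1, 0, 0, 0, 0.039, 0, -0.276, -1, 0, 0, 0, 0.073, 0, -0.375, -1, 0, 0, 0, 0.117, 0, -0.469, -1, 0, 0, 0, 0.171, 0, -0.559, -1, 0, 0, 0, 0.234, 0, -0.643, -1, 0, 0, 0, 0.293, 0, -0.707, -1]}}

```text
time: 7.17
ee_pos: [0.5711, 0.0383, 0.173]
eef_rot: [0.776, 0.631, 0.0, 0.0]
ft_force: [0.3, 0.0, 0.1]
width: 0.0005
grip_force: 0.0
```

```bash
python3 - <<'E'
from h import *
st()
a=camera("scene"); c=camera("wrist"); A=cv2.resize(a[120:220,190:320],None,fx=5,fy=5,interpolation=2)[...,::-1]
C=np.ascontiguousarray(c[:,:,::-1]); C=C[100:300,150:360]; C=cv2.resize(C,None,fx=1.5,fy=1.5)
cv2.imwrite("pics/d.png",A)
E
```

```text
t 7.17 p [0.5711 0.0383 0.173 ] yang -11.7 tz [ 0.001 -0.    -1.   ] j7 -0.374 F [0.3 0.  0.1] w 0.0005 g 0.0
```

View pics/d.png

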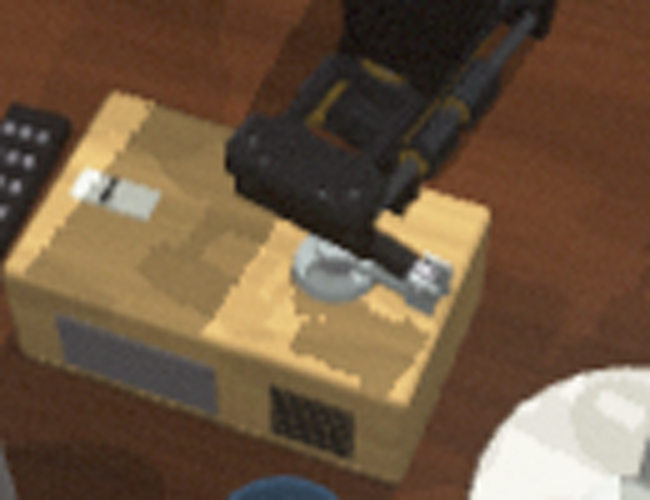

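The scene crop shows the gripper fully shut (width 0.5 mm) and the sleeve still lying near the arm, so the pads slipped off. I'll open, go up and look again.

Request:
{"fn": "drive_tool", "kwargs": {"series": [0, 0, 0, -0.8, 0, -0.2, 0, 0, 0, 0, -0.8, 0, -0.2, 0, 0, 0, 0, -0.8, 0, -0.2, 0, 0, 0, 0, -0.8, 0, -0.2, 0]}}

```text
time: 7.6
ee_pos: [0.5643, 0.0067, 0.1804]
eef_rot: [0.776, 0.631, 0.0, 0.0]
ft_force: [-0.2, 1.3, -0.1]
width: 0.0197
grip_force: 0.0
```

```bash
python3 - <<'E'
from h import *
goto([.5685,.0260,.140],-11.5)
a=camera("wrist")[...,::-1]; cv2.imwrite("pics/w4full.png",a); c=get_calibration("wrist"); hsv=cv2.cvtColor(np.ascontiguousarray(a),cv2.COLOR_BGR2HSV)
k=cv2.inRange(hsv,(0,0,0),(179,255,70)); k[:120]=0;k[225:]=0;k[:,:235]=0;k[:,280:]=0
n,l,s_,ce=cv2.connectedComponentsWithStats(k); i=1+np.argmax(s_[1:,4]); rc=cv2.minAreaRect(np.argwhere(l==i)[:,::-1].astype(np.float32))
b=cv2.boxPoints(rc); b=b[np.argsort(b[:,1])]; print(b); far=plane(c,*b[:2].mean(0),.135); tip=plane(c,*b[2:].mean(0),.135)
d=(far-tip);print(far,tip,np.linalg.norm(d),np.degrees(np.arctan2(d[1],d[0])))
cv2.imwrite("pics/w4.png",cv2.resize(a[100:240,180:340],None,fx=4,fy=4))
E
```

```text
t 7.6 p [0.5643 0.0067 0.1804] yang -11.8 tz [ 0. -0. -1.] j7 -0.315 F [-0.2  1.3 -0.1] w 0.0197 g 0.0
rot [ 0.    0.   -0.05] shift [0.49 0.   1.01]
[[245. 152.]
 [265. 152.]
 [265. 206.]
 [245. 206.]]
[0.57384957 0.05271304 0.135     ] [0.56413302 0.00608085 0.135     ] 0.047633735758232584 78.2299235220333
```

View pics/w4.png

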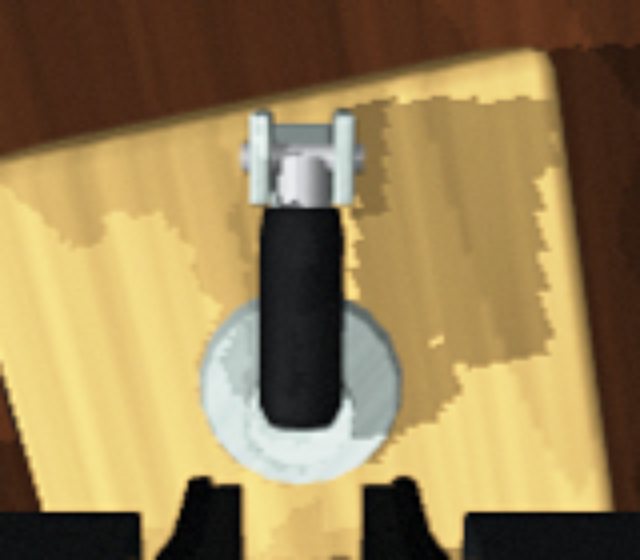

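The handle is still folded flat and lies on the tool axis. I'll go lower and grip harder.

Request:
{"fn": "drive_tool", "kwargs": {"series": [0, 0, 0, 0.55, 0, 0, 0, 0, 0, 0, 0.55, 0, 0, 0, 0, 0, 0, 0.55, 0, 0.5, 0, 0, 0, 0, 0.55, 0, 1.08, 0, 0, 0, 0, 0.55, 0, 1.08, -0.3, 0, 0, 0, 0.55, 0, 1.08, -1, 0, 0, 0, 0.55, 0, 1.08, -1, 0, 0, 0, 0.55, 0, 1.08, -1, 0, 0, 0, 0.55, 0, 1.08, -1, 0, 0, 0, 0.55, 0, 1.08, -1], "grip_force": 25}}

```text
time: 8.48
ee_pos: [0.5694, 0.0281, 0.1383]
eef_rot: [0.776, 0.631, 0.001, 0.001]
ft_force: [0.2, -0.1, -0.2]
width: 0.0113
grip_force: 0.0
```

Request:
{"fn": "drive_tool", "kwargs": {"series": [0, 0, 0, 0, 0, 0, -1, 0, 0, 0, 0, 0, 0, -1, 0, 0, 0, 0, 0, 0, -1, 0, 0, 0, 0, 0, 0, -1]}}

```text
time: 8.82
ee_pos: [0.5689, 0.0281, 0.1374]
eef_rot: [0.776, 0.631, 0.0, 0.0]
ft_force: [0.8, -0.7, -0.3]
width: 0.0006
grip_force: 0.0
```

```bash
python3 - <<'E'
from h import *
st()
E
```

```text
t 8.82 p [0.5689 0.0281 0.1374] yang -11.8 tz [ 0. -0. -1.] j7 -0.358 F [ 0.8 -0.7 -0.3] w 0.0006 g 0.0
```

The fingers closed to zero without touching anything. I need to see why.

```bash
python3 - <<'E'
from h import *
s,M=st(); p=np.array(s["ee_pos"])
a=camera("scene"); b=camera("top"); w=camera("wrist")
def proj(c,P):
    f=192/np.tan(np.radians(c["fovy"])/2); q=R.from_quat(c["rotation"]).inv().apply(np.array(P)-c["xyz"]); return c["cx"]+f*q[0]/-q[2], c["cy"]-f*q[1]/-q[2]
out=[]
for n,im in(("scene",a),("wrist",w)):
    c=get_calibration(n); im=np.ascontiguousarray(im[...,::-1])
    u=proj(c,p+M[:,2]*.022); print(n,u)
    x,y=int(u[0]),int(u[1]); k=45 if n=="scene" else 90
    im[y,x]=(0,0,255)
    out.append(cv2.resize(im[max(0,y-k):y+k,x-k:x+k],(390,390),interpolation=2))
cv2.imwrite("pics/e.png",np.hstack(out))
E
```

```text
t 8.82 p [0.5689 0.0281 0.1374] yang -11.8 tz [ 0. -0. -1.] j7 -0.358 F [ 0.8 -0.7 -0.3] w 0.0006 g 0.0
scene (np.float64(263.28654509190847), np.float64(174.0151649464161))
wrist (np.float64(254.96898372888117), np.float64(214.089915710363))
```

View pics/e.png

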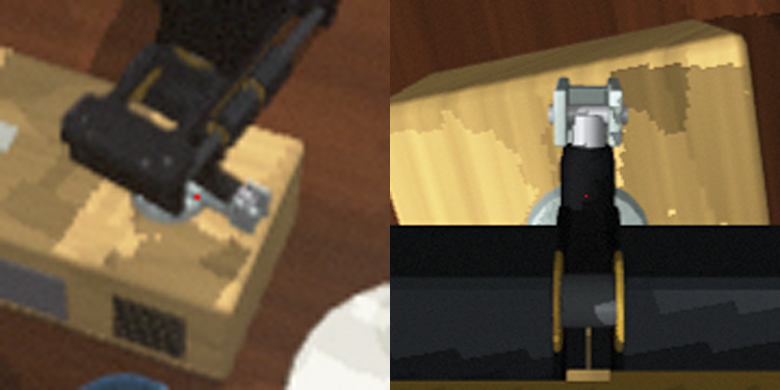

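The reported fingertip (the red dot) lies on bare arm and sleeve in both views, and no finger is there. In the wrist view the fingers end near row 221, where 202 is expected. Row and finger spacing both put the real tips about 39 mm higher than the pose says. I'll open, descend by that difference while watching the force, and grip.

Request:
{"fn": "drive_tool", "kwargs": {"series": [0, 0, 0, 0, 0, 0, 0, 0, 0, 0, 0, 0, 0, 0, 0, 0, 0, 0, 0, 0, 0, 0, 0, 0, 0, 0, 0, 0, 0, 0, 0, 0, 0, 0.3, 0, 0, 0, 0, 0, 0, 0.6, 0, 0, 0, 0, 0, 0, 0.8, 0, 0, 0, 0, 0, 0, 0.8, 0]}}

```text
time: 9.63
ee_pos: [0.5672, 0.0279, 0.1023]
eef_rot: [0.776, 0.631, -0.002, -0.001]
ft_force: [-0.1, 0.3, 0.4]
width: 0.0413
grip_force: 0.0
```

Request:
{"fn": "drive_tool", "kwargs": {"series": [0, 0, 0, 0, 0, 0, -1, 0, 0, 0, 0, 0, 0, -1, 0, 0, 0, 0, 0, 0, -1, 0, 0, 0, 0, 0, 0, -1, 0, 0, 0, 0, 0, 0, -1, 0, 0, 0, 0, 0, 0, -1, 0, 0, 0, 0, 0, 0, -1], "grip_force": 15}}

```text
time: 10.22
ee_pos: [0.5689, 0.0282, 0.1056]
eef_rot: [0.776, 0.631, 0.0, 0.0]
ft_force: [-1.9, -0.0, 0.9]
width: 0.0176
grip_force: 15.0
```

```bash
python3 - <<'E'
from h import *
st()
E
```

```text
t 10.22 p [0.5689 0.0282 0.1056] yang -11.7 tz [ 0. -0. -1.] j7 -0.361 F [-1.9 -0.   0.9] w 0.0176 g 15.0
```

Gripped: 17.6 mm wide, 15 N. Now the first half of the fold arc.

Request:
{"fn": "drive_tool", "kwargs": {"series": [0, 0, 0, 0.003, 0, -0.079, -1, 0, 0, 0, 0.014, 0, -0.158, -1, 0, 0, 0, 0.035, 0, -0.251, -1, 0, 0, 0, 0.066, 0, -0.341, -1, 0, 0, 0, 0.107, 0, -0.427, -1, 0, 0, 0, 0.156, 0, -0.509, -1, 0, 0, 0, 0.213, 0, -0.585, -1, 0, 0, 0, 0.267, 0, -0.643, -1, 0, 0, 0, 0.267, 0, -0.643, -1]}}

```text
time: 10.97
ee_pos: [0.5711, 0.0385, 0.1315]
eef_rot: [0.776, 0.631, -0.0, 0.0]
ft_force: [-1.1, -0.0, -2.6]
width: 0.0177
grip_force: 15.0
```

```bash
python3 - <<'E'
from h import *
st()
E
```

```text
t 10.97 p [0.5711 0.0385 0.1315] yang -11.8 tz [ 0.    -0.001 -1.   ] j7 -0.378 F [-1.1 -0.  -2.6] w 0.0177 g 15.0
```

Request:
{"fn": "drive_tool", "kwargs": {"series": [0, 0, 0, 0.071, 0, -0.064, -1, 0, 0, 0, 0.148, 0, -0.12, -1, 0, 0, 0, 0.23, 0, -0.167, -1, 0, 0, 0, 0.317, 0, -0.206, -1, 0, 0, 0, 0.408, 0, -0.236, -1, 0, 0, 0, 0.485, 0, -0.253, -1, 0, 0, 0, 0.564, 0, -0.263, -1, 0, 0, 0, 0.643, 0, -0.267, -1, 0, 0, 0, 0.643, 0, -0.267, -1, 0, 0, 0, 0.643, 0, -0.267, -1]}}

```text
time: 11.8
ee_pos: [0.577, 0.0636, 0.1429]
eef_rot: [0.776, 0.631, 0.001, 0.001]
ft_force: [-2.4, -3.2, 2.1]
width: 0.0173
grip_force: 15.0
```

```bash
python3 - <<'E'
from h import *
st()
a=camera("scene"); w=camera("wrist")
out=[cv2.resize(a[120:220,190:320],(520,400),interpolation=2)[...,::-1],cv2.resize(w[130:260,190:320],(270,400))[...,::-1]]
cv2.imwrite("pics/f.png",np.hstack(out))
E
```

```text
t 11.8 p [0.577  0.0636 0.1429] yang -11.8 tz [ 0.002 -0.001 -1.   ] j7 -0.423 F [-2.4 -3.2  2.1] w 0.0173 g 15.0
```

View pics/f.png

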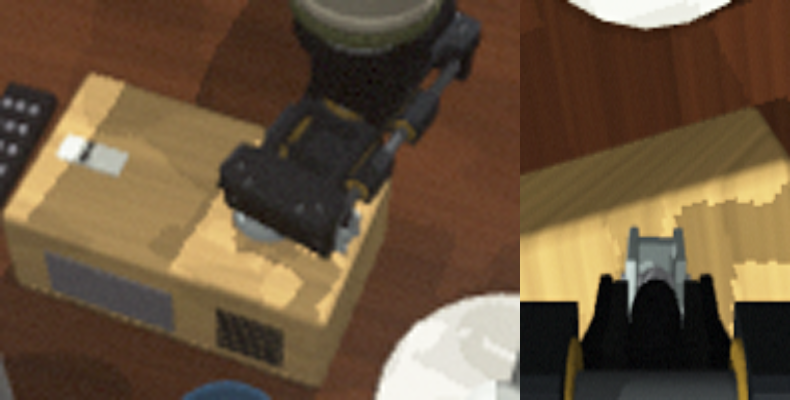

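The wrist half shows the handle standing between the fingers above the ears, and the scene half shows the gripper over the arm's end. That was my eleventh picture, one over the limit of ten, so I view no more and go on by force alone. Next I nudge outward to feel the fold stop.

Request:
{"fn": "drive_tool", "kwargs": {"series": [0, 0, 0, 0.03, 0, 0, -1, 0, 0, 0, 0.03, 0, 0, -1, 0, 0, 0, 0.03, 0, 0, -1]}}

```text
time: 12.15
ee_pos: [0.5772, 0.0644, 0.1427]
eef_rot: [0.776, 0.631, 0.0, 0.001]
ft_force: [-3.5, -4.9, 3.8]
width: 0.0173
grip_force: 15.0
```

Request:
{"fn": "drive_tool", "kwargs": {"series": [0, 0, 0, 0.03, 0, 0, -1, 0, 0, 0, 0.03, 0, 0, -1, 0, 0, 0, 0.03, 0, 0, -1]}}

```text
time: 12.4
ee_pos: [0.5774, 0.0655, 0.1427]
eef_rot: [0.776, 0.631, 0.0, 0.001]
ft_force: [-2.4, -4.7, 4.0]
width: 0.0173
grip_force: 15.0
```

Request:
{"fn": "drive_tool", "kwargs": {"series": [0, 0, 0, 0.03, 0, 0, -1, 0, 0, 0, 0.03, 0, 0, -1, 0, 0, 0, 0.03, 0, 0, -1]}}

```text
time: 12.65
ee_pos: [0.5776, 0.0667, 0.1427]
eef_rot: [0.776, 0.631, 0.0, 0.001]
ft_force: [-3.4, -5.9, 3.3]
width: 0.0174
grip_force: 15.0
```

Request:
{"fn": "drive_tool", "kwargs": {"series": [0, 0, 0, 0.03, 0, 0, -1, 0, 0, 0, 0.03, 0, 0, -1, 0, 0, 0, 0.03, 0, 0, -1]}}

```text
time: 12.9
ee_pos: [0.5779, 0.0678, 0.1427]
eef_rot: [0.776, 0.631, 0.0, 0.001]
ft_force: [-2.6, -5.9, 4.3]
width: 0.0174
grip_force: 15.0
```

Request:
{"fn": "drive_tool", "kwargs": {"series": [0, 0, 0, 0.03, 0, 0, -1, 0, 0, 0, 0.03, 0, 0, -1, 0, 0, 0, 0.03, 0, 0, -1]}}

```text
time: 13.15
ee_pos: [0.5781, 0.069, 0.1426]
eef_rot: [0.776, 0.631, 0.0, 0.001]
ft_force: [-3.2, -5.2, 3.8]
width: 0.0177
grip_force: 15.0
```

```bash
python3 - <<'E'
from h import *
s,M=st(); w=camera("wrist")[...,::-1]; cv2.imwrite("pics/w6.png",w); c=get_calibration("wrist")
Rc=R.from_quat(c["rotation"]).as_matrix(); off=M.T@(c["xyz"]-np.array(s["ee_pos"])); rel=M.T@Rc
# pose at w4
a=np.radians(-11.8); y=np.array([np.cos(a),np.sin(a),0]); z=np.array([0,0,-1.]); T=np.column_stack([np.cross(y,z),y,z])
c4=dict(c); c4["xyz"]=np.array([.5643,.0067,.1804])+T@off; c4["rotation"]=R.from_matrix(T@rel).as_quat()
for n,cc in(("w4full",c4),("w6",c)):
    im=cv2.imread(f"pics/{n}.png"); hsv=cv2.cvtColor(im,cv2.COLOR_BGR2HSV); g=cv2.inRange(hsv,(0,0,80),(179,60,255))
    g[:120]=0; g[235:]=0; g[:,:235]=0; g[:,280:]=0
    cs,_=cv2.findContours(g,0,2)
    for k in cs:
        if cv2.contourArea(k)>15: print(n,cv2.boundingRect(k))
    rows=np.where(g.sum(1)>3*255)[0]; r0=rows[0]; print(n,"first row",r0,"outer end at",plane(cc,255,r0,.142).round(4), plane(cc,255,r0,.135).round(4))
    print(["%d:%d"%(q,(g[q]>0).sum()) for q in range(r0,r0+32,2)])
print("w4 pin",plane(c4,255,139.5,.139))
E
```

```text
t 13.15 p [0.5781 0.069  0.1426] yang -11.8 tz [ 0.002 -0.001 -1.   ] j7 -0.433 F [-3.2 -5.2  3.8] w 0.0177 g 15.0
w4full (235, 174, 45, 47)
w4full (240, 128, 31, 24)
w4full first row 128 outer end at [0.578  0.0715 0.142 ] [0.5779 0.0712 0.135 ]
['128:9', '130:12', '132:27', '134:27', '136:31', '138:31', '140:31', '142:30', '144:25', '146:25', '148:26', '150:26', '152:0', '154:0', '156:0', '158:0']
w6 (242, 211, 27, 24)
w6 (235, 120, 45, 24)
w6 first row 120 outer end at [0.5931 0.1403 0.142 ] [0.5931 0.1402 0.135 ]
['120:45', '122:45', '124:45', '126:45', '128:45', '130:45', '132:45', '134:45', '136:45', '138:45', '140:42', '142:31', '144:0', '146:0', '148:0', '150:0']
w4 pin [0.57610877 0.06252862 0.139     ]
```

```bash
python3 - <<'E'
from h import *
c=get_calibration("wrist"); s,M=st(); p=np.array(s["ee_pos"])
for r0 in (210,211,212,213):
    q=plane(c,255,r0,.142); print(r0,q.round(4),"rel tool",(M.T@(q-p)).round(4))
im=cv2.imread("pics/w6.png"); print(im[205:235:1,255].tolist()); 
E
```

```text
t 13.2 p [0.5781 0.069  0.1426] yang -11.8 tz [ 0.002 -0.001 -1.   ] j7 -0.433 F [-2.  -5.   4.1] w 0.0177 g 15.0
210 [0.5804 0.08   0.142 ] rel tool [0.0112 0.     0.0006]
211 [0.5803 0.0793 0.142 ] rel tool [0.0104 0.     0.0006]
212 [0.5801 0.0785 0.142 ] rel tool [0.0097 0.     0.0006]
213 [0.58   0.0778 0.142 ] rel tool [0.0089 0.     0.0006]
[[101, 172, 206], [108, 179, 212], [106, 180, 214], [107, 180, 213], [104, 177, 212], [105, 177, 213], [104, 179, 214], [99, 168, 204], [91, 119, 130], [81, 78, 70], [86, 89, 79], [115, 117, 104], [124, 127, 114], [120, 124, 113], [122, 128, 115], [124, 126, 116], [123, 126, 115], [115, 117, 108], [83, 84, 81], [82, 79, 82], [77, 75, 76], [10, 12, 8], [15, 12, 13], [12, 8, 13], [7, 4, 3], [11, 11, 10], [3, 1, 4], [9, 11, 9], [4, 6, 6], [9, 9, 7]]
```

The numbers agree with the handle standing against its 1.60 rad stop and the pads sliding on the sleeve at about 6 N. That slip sets a usable force limit. I'll open, recentre on the sleeve, and turn so the pads close along the arm.

Request:
{"fn": "drive_tool", "kwargs": {"series": [0, 0, 0, 0, 0, 0, 0, 0, 0, 0, 0, 0, 0, 0, 0, 0, 0, 0, 0, 0, 0, 0, 0, -5, -0.155, 0, 0, 0, 0, 0, -9, -0.155, 0, 0, 0, 0, 0, -9, -0.155, 0, 0, 0, 0, 0, -9, -0.155, 0, 0, 0, 0, 0, -9, -0.155, 0, 0, 0, 0, 0, -9, -0.155, 0, 0, 0, 0, 0, -9, -0.155, 0, 0, 0], "grip_force": 15}}

```text
time: 14.03
ee_pos: [0.5764, 0.0642, 0.1418]
eef_rot: [0.472, 0.882, 0.0, 0.0]
ft_force: [-0.5, 0.6, 0.5]
width: 0.0437
grip_force: 0.0
```

Request:
{"fn": "drive_tool", "kwargs": {"series": [0, 0, -9, 0, 0, 0, 0, 0, 0, -9, 0, 0, 0, 0, 0, 0, -9, 0, 0, 0, 0, 0, 0, -9, 0, 0, 0, 0, 0, 0, -9, 0, 0, 0, 0, 0, 0, -9, 0, 0, 0, 0, 0, 0, -9, 0, 0, 0, 0, 0, 0, -9, 0, 0, 0, 0]}}

```text
time: 14.7
ee_pos: [0.5764, 0.0641, 0.1417]
eef_rot: [0.101, 0.995, 0.0, 0.0]
ft_force: [-0.3, -0.2, -0.8]
width: 0.0434
grip_force: 0.0
```

```bash
python3 - <<'E'
from h import *
goto([.5761,.0628,.1426],78.3)
E
```

```text
t 14.7 p [0.5764 0.0641 0.1417] yang 78.4 tz [ 0.001  0.    -1.   ] j7 1.103 F [-0.3 -0.2 -0.8] w 0.0434 g 0.0
rot [0.01 0.01 0.02] shift [ 0.   -0.03 -0.02]
```

Request:
{"fn": "drive_tool", "kwargs": {"series": [0, 0, 0, 0, -0.03, 0, -1, 0, 0, 0, 0, -0.03, 0, -1, 0, 0, 0, 0, -0.03, 0, -1, 0, 0, 0, 0, -0.03, 0, -1, 0, 0, 0, 0, -0.03, 0, -1, 0, 0, 0, 0, -0.03, 0, -1, 0, 0, 0, 0, -0.03, 0, -1, 0, 0, 0, 0, -0.03, 0, -1], "grip_force": 20}}

```text
time: 15.37
ee_pos: [0.5761, 0.0627, 0.1417]
eef_rot: [0.102, 0.995, 0.0, 0.0]
ft_force: [1.1, 0.5, -0.8]
width: 0.0172
grip_force: 20.0
```

Request:
{"fn": "drive_tool", "kwargs": {"series": [0, 0, 0.5, -0.0654, -0.0014, 0, -1, 0, 0, 1, -0.1307, -0.0057, 0, -1, 0, 0, 1.5, -0.1958, -0.0128, 0, -1, 0, 0, 2, -0.2605, -0.0228, 0, -1, 0, 0, 2, -0.2605, -0.0228, 0, -1]}}

```text
time: 15.78
ee_pos: [0.586, 0.0597, 0.1416]
eef_rot: [0.19, 0.982, 0.0, -0.0]
ft_force: [-2.0, 2.9, -0.2]
width: 0.0175
grip_force: 20.0
```

Tangential force is 2.9 N, which matches free drag. Now three 50° arcs, all well inside the 0.6 turn known to be free.

Request:
{"fn": "drive_tool", "kwargs": {"series": [0, 0, 1, -0.1307, -0.0057, 0, -1, 0, 0, 2, -0.2605, -0.0228, 0, -1, 0, 0, 3, -0.3882, -0.0511, 0, -1, 0, 0, 4, -0.513, -0.0905, 0, -1, 0, 0, 5, -0.6339, -0.1405, 0, -1, 0, 0, 6, -0.75, -0.201, 0, -1, 0, 0, 7, -0.8604, -0.2713, 0, -1, 0, 0, 8, -0.9642, -0.3509, 0, -1, 0, 0, 9, -1.0607, -0.4393, 0, -1, 0, 0, 10, -1.1491, -0.5358, 0, -1]}}

```text
time: 16.62
ee_pos: [0.6205, 0.0228, 0.1416]
eef_rot: [0.587, 0.81, -0.0, -0.0]
ft_force: [-2.1, 2.5, 1.4]
width: 0.0173
grip_force: 20.0
```

Request:
{"fn": "drive_tool", "kwargs": {"series": [0, 0, 1, -0.1307, -0.0057, 0, -1, 0, 0, 2, -0.2605, -0.0228, 0, -1, 0, 0, 3, -0.3882, -0.0511, 0, -1, 0, 0, 4, -0.513, -0.0905, 0, -1, 0, 0, 5, -0.6339, -0.1405, 0, -1, 0, 0, 6, -0.75, -0.201, 0, -1, 0, 0, 7, -0.8604, -0.2713, 0, -1, 0, 0, 8, -0.9642, -0.3509, 0, -1, 0, 0, 9, -1.0607, -0.4393, 0, -1, 0, 0, 10, -1.1491, -0.5358, 0, -1]}}

```text
time: 17.45
ee_pos: [0.6144, -0.027, 0.1416]
eef_rot: [0.874, 0.486, 0.0, -0.0]
ft_force: [-0.8, 3.6, -0.6]
width: 0.017
grip_force: 20.0
```

```bash
cat >> h.py <<'E'
AX=np.array([.5637,.0035])
def cr():
    s,M=st(); d=np.array(s["ee_pos"])[:2]-AX; rr=np.linalg.norm(d); u=d/rr; t=np.array([u[1],-u[0]]); F=np.array(s["ft_force"])[:2]
    print("crank ang",np.degrees(np.arctan2(d[1],d[0])).round(1),"rad",rr.round(4),"Frad",(F@u).round(1),"Ftan(cw)",(F@t).round(1))
E
python3 - <<'E'
from h import *
cr()
E
```

```text
t 17.45 p [ 0.6144 -0.027   0.1416] yang -31.9 tz [-0.     0.001 -1.   ] j7 -0.583 F [-0.8  3.6 -0.6] w 0.017 g 20.0
crank ang -31.0 rad 0.0592 Frad -2.5 Ftan(cw) -2.6
```

Request:
{"fn": "drive_tool", "kwargs": {"series": [0, 0, 1, -0.1307, -0.0057, 0, -1, 0, 0, 2, -0.2605, -0.0228, 0, -1, 0, 0, 3, -0.3882, -0.0511, 0, -1, 0, 0, 4, -0.513, -0.0905, 0, -1, 0, 0, 5, -0.6339, -0.1405, 0, -1, 0, 0, 6, -0.75, -0.201, 0, -1, 0, 0, 7, -0.8604, -0.2713, 0, -1, 0, 0, 8, -0.9642, -0.3509, 0, -1, 0, 0, 9, -1.0607, -0.4393, 0, -1, 0, 0, 10, -1.1491, -0.5358, 0, -1]}}

```text
time: 18.28
ee_pos: [0.5725, -0.0546, 0.1417]
eef_rot: [0.997, 0.071, 0.0, -0.0]
ft_force: [2.4, 4.3, -2.3]
width: 0.0171
grip_force: 20.0
```

```bash
python3 - <<'E'
from h import *
cr()
E
```

```text
t 18.28 p [ 0.5725 -0.0546  0.1417] yang -81.9 tz [ 0.001  0.001 -1.   ] j7 -1.382 F [ 2.4  4.3 -2.3] w 0.0171 g 20.0
crank ang -81.4 rad 0.0588 Frad -3.9 Ftan(cw) -3.1
```

Request:
{"fn": "drive_tool", "kwargs": {"series": [0, 0, 1, -0.1307, -0.0057, 0, -1, 0, 0, 2, -0.2605, -0.0228, 0, -1, 0, 0, 3, -0.3882, -0.0511, 0, -1, 0, 0, 4, -0.513, -0.0905, 0, -1, 0, 0, 5, -0.6339, -0.1405, 0, -1, 0, 0, 6, -0.75, -0.201, 0, -1, 0, 0, 7, -0.8604, -0.2713, 0, -1, 0, 0, 8, -0.9642, -0.3509, 0, -1, 0, 0, 9, -1.0607, -0.4393, 0, -1, 0, 0, 10, -1.1491, -0.5358, 0, -1]}}

```text
time: 19.12
ee_pos: [0.5244, -0.0408, 0.1418]
eef_rot: [0.934, -0.358, 0.001, -0.0]
ft_force: [4.8, 1.4, -3.3]
width: 0.0173
grip_force: 20.0
```

```bash
python3 - <<'E'
from h import *
cr()
E
```

```text
t 19.12 p [ 0.5244 -0.0408  0.1418] yang -131.9 tz [ 0.002 -0.    -1.   ] j7 -2.28 F [ 4.8  1.4 -3.3] w 0.0173 g 20.0
crank ang -131.6 rad 0.0592 Frad -4.2 Ftan(cw) -2.7
```

Free drag all the way, 210° turned. I'll regrip with a half turn back of the tool, since the last joint is near its limit.

Request:
{"fn": "drive_tool", "kwargs": {"series": [0, 0, 0, 0, 0, 0, 0, 0, 0, 0, 0, 0, 0, 0, 0, 0, 0, 0, 0, 0, 0, 0, 0, 0, 0, 0, 0, 0, 0, 0, -8, 0, 0, 0, 0, 0, 0, -8, 0, 0, 0, 0, 0, 0, -8, 0, 0, 0, 0, 0, 0, -8, 0, 0, 0, 0, 0, 0, -8, 0, 0, 0, 0, 0, 0, -8, 0, 0, 0, 0]}}

```text
time: 19.95
ee_pos: [0.5238, -0.0416, 0.1417]
eef_rot: [1.0, -0.011, -0.0, 0.0]
ft_force: [1.0, 0.4, 1.1]
width: 0.0434
grip_force: 0.0
```

Request:
{"fn": "drive_tool", "kwargs": {"series": [0, 0, -14, 0, 0, 0, 0, 0, 0, -14, 0, 0, 0, 0, 0, 0, -14, 0, 0, 0, 0, 0, 0, -14, 0, 0, 0, 0, 0, 0, -14, 0, 0, 0, 0, 0, 0, -14, 0, 0, 0, 0, 0, 0, -14, 0, 0, 0, 0, 0, 0, -14, 0, 0, 0, 0, 0, 0, -14, 0, 0, 0, 0, 0, 0, -14, 0, 0, 0, 0]}}

```text
time: 20.78
ee_pos: [0.5238, -0.0416, 0.1416]
eef_rot: [0.826, 0.564, -0.0, 0.0]
ft_force: [-0.0, 0.1, 0.1]
width: 0.0434
grip_force: 0.0
```

Request:
{"fn": "drive_tool", "kwargs": {"series": [0, 0, -14, 0, 0, 0, 0, 0, 0, -14, 0, 0, 0, 0, 0, 0, -14, 0, 0, 0, 0, 0, 0, -14, 0, 0, 0, 0, 0, 0, -14, 0, 0, 0, 0, 0, 0, -14, 0, 0, 0, 0, 0, 0, -14, 0, 0, 0, 0, 0, 0, -14, 0, 0, 0, 0, 0, 0, -14, 0, 0, 0, 0, 0, 0, -14, 0, 0, 0, 0]}}

```text
time: 21.62
ee_pos: [0.5238, -0.0416, 0.1416]
eef_rot: [0.353, 0.936, -0.0, 0.0]
ft_force: [0.1, 0.4, 0.2]
width: 0.0433
grip_force: 0.0
```

```bash
python3 - <<'E'
from h import *
cr(); goto([.5244,-.0408,.1418],48.3)
E
```

```text
t 21.62 p [ 0.5238 -0.0416  0.1416] yang 48.7 tz [-0. -0. -1.] j7 0.837 F [0.1 0.4 0.2] w 0.0433 g 0.0
crank ang -131.5 rad 0.0602 Frad -0.4 Ftan(cw) 0.2
t 21.62 p [ 0.5238 -0.0416  0.1416] yang 48.7 tz [-0. -0. -1.] j7 0.837 F [0.1 0.4 0.2] w 0.0433 g 0.0
rot [-0.    0.    0.08] shift [ 0.    0.02 -0.  ]
```

Request:
{"fn": "drive_tool", "kwargs": {"series": [0, 0, 0, 0, 0.02, 0, -1, 0, 0, 0, 0, 0.02, 0, -1, 0, 0, 0, 0, 0.02, 0, -1, 0, 0, 0, 0, 0.02, 0, -1, 0, 0, 0, 0, 0.02, 0, -1, 0, 0, 0, 0, 0.02, 0, -1, 0, 0, 0, 0, 0.02, 0, -1], "grip_force": 18}}

```text
time: 22.2
ee_pos: [0.5244, -0.0406, 0.1417]
eef_rot: [0.357, 0.934, -0.0, 0.0]
ft_force: [0.3, -0.1, -0.1]
width: 0.0172
grip_force: 18.0
```

Request:
{"fn": "drive_tool", "kwargs": {"series": [0, 0, 0.5, 0.0654, 0.0014, 0, -1, 0, 0, 1, 0.1307, 0.0057, 0, -1, 0, 0, 1, 0.1307, 0.0057, 0, -1]}}

```text
time: 22.45
ee_pos: [0.5207, -0.0371, 0.1418]
eef_rot: [0.398, 0.917, -0.0, 0.001]
ft_force: [2.9, -1.8, -1.8]
width: 0.0175
grip_force: 18.0
```

```bash
python3 - <<'E'
from h import *
cr()
E
```

```text
t 22.45 p [ 0.5207 -0.0371  0.1418] yang 43.1 tz [ 0.001 -0.001 -1.   ] j7 0.731 F [ 2.9 -1.8 -1.8] w 0.0175 g 18.0
crank ang -136.7 rad 0.0591 Frad -0.9 Ftan(cw) -3.3
```

The grip holds and drag is 3.3 N at 215° turned. From here I go in 10° steps, reading the force after each.

Request:
{"fn": "drive_tool", "kwargs": {"series": [0, 0, 0.5, 0.0654, 0.0014, 0, -1, 0, 0, 1, 0.1307, 0.0057, 0, -1, 0, 0, 1.5, 0.1958, 0.0128, 0, -1, 0, 0, 2, 0.2605, 0.0228, 0, -1, 0, 0, 2, 0.2605, 0.0228, 0, -1]}}

```text
time: 22.87
ee_pos: [0.5141, -0.0289, 0.1417]
eef_rot: [0.476, 0.88, -0.0, 0.0]
ft_force: [1.4, -3.0, -0.6]
width: 0.0175
grip_force: 18.0
```

Request:
{"fn": "drive_tool", "kwargs": {"series": [0, 0, 0.5, 0.0654, 0.0014, 0, -1, 0, 0, 1, 0.1307, 0.0057, 0, -1, 0, 0, 1.5, 0.1958, 0.0128, 0, -1, 0, 0, 2, 0.2605, 0.0228, 0, -1, 0, 0, 2, 0.2605, 0.0228, 0, -1]}}

```text
time: 23.28
ee_pos: [0.509, -0.0197, 0.1417]
eef_rot: [0.55, 0.835, -0.0, 0.0]
ft_force: [0.1, -3.0, 0.7]
width: 0.0174
grip_force: 18.0
```

Request:
{"fn": "drive_tool", "kwargs": {"series": [0, 0, 0.5, 0.0654, 0.0014, 0, -1, 0, 0, 1, 0.1307, 0.0057, 0, -1, 0, 0, 1.5, 0.1958, 0.0128, 0, -1, 0, 0, 2, 0.2605, 0.0228, 0, -1, 0, 0, 2, 0.2605, 0.0228, 0, -1]}}

```text
time: 23.7
ee_pos: [0.5056, -0.0098, 0.1417]
eef_rot: [0.62, 0.784, -0.0, 0.0]
ft_force: [-1.1, -3.2, 1.2]
width: 0.0176
grip_force: 18.0
```

Request:
{"fn": "drive_tool", "kwargs": {"series": [0, 0, 0.5, 0.0654, 0.0014, 0, -1, 0, 0, 1, 0.1307, 0.0057, 0, -1, 0, 0, 1.5, 0.1958, 0.0128, 0, -1, 0, 0, 2, 0.2605, 0.0228, 0, -1, 0, 0, 2, 0.2605, 0.0228, 0, -1]}}

```text
time: 24.12
ee_pos: [0.504, 0.0007, 0.1417]
eef_rot: [0.686, 0.727, -0.0, -0.0]
ft_force: [-2.9, -2.8, 2.3]
width: 0.0174
grip_force: 18.0
```

Request:
{"fn": "drive_tool", "kwargs": {"series": [0, 0, 0.5, 0.0654, 0.0014, 0, -1, 0, 0, 1, 0.1307, 0.0057, 0, -1, 0, 0, 1.5, 0.1958, 0.0128, 0, -1, 0, 0, 2, 0.2605, 0.0228, 0, -1, 0, 0, 2, 0.2605, 0.0228, 0, -1]}}

```text
time: 24.53
ee_pos: [0.5043, 0.0114, 0.1416]
eef_rot: [0.747, 0.665, -0.0, -0.0]
ft_force: [-4.3, -1.6, 2.7]
width: 0.017
grip_force: 18.0
```

Request:
{"fn": "drive_tool", "kwargs": {"series": [0, 0, 0.5, 0.0654, -0.005, 0, -1, 0, 0, 1, 0.1307, -0.01, 0, -1, 0, 0, 1.5, 0.1958, -0.012, 0, -1, 0, 0, 2, 0.2605, -0.007, 0, -1, 0, 0, 2, 0.2605, -0.007, 0, -1]}}

```text
time: 24.95
ee_pos: [0.5062, 0.0216, 0.1417]
eef_rot: [0.802, 0.597, 0.0, 0.0]
ft_force: [1.0, -3.6, -1.0]
width: 0.0173
grip_force: 18.0
```

Request:
{"fn": "drive_tool", "kwargs": {"series": [0, 0, 0.5, 0.0654, 0.0014, 0, -1, 0, 0, 1, 0.1307, 0.0057, 0, -1, 0, 0, 1.5, 0.1958, 0.0128, 0, -1, 0, 0, 2, 0.2605, 0.0228, 0, -1, 0, 0, 2, 0.2605, 0.0228, 0, -1]}}

```text
time: 25.37
ee_pos: [0.5099, 0.0313, 0.1417]
eef_rot: [0.851, 0.525, 0.0, 0.0]
ft_force: [0.6, -2.8, -0.7]
width: 0.017
grip_force: 18.0
```

Request:
{"fn": "drive_tool", "kwargs": {"series": [0, 0, 0.5, 0.0654, 0.0014, 0, -1, 0, 0, 1, 0.1307, 0.0057, 0, -1, 0, 0, 1.5, 0.1958, 0.0128, 0, -1, 0, 0, 2, 0.2605, 0.0228, 0, -1, 0, 0, 2, 0.2605, 0.0228, 0, -1]}}

```text
time: 25.78
ee_pos: [0.5153, 0.0401, 0.1416]
eef_rot: [0.893, 0.449, 0.0, 0.0]
ft_force: [-0.6, -3.3, 0.6]
width: 0.0176
grip_force: 18.0
```

Request:
{"fn": "drive_tool", "kwargs": {"series": [0, 0, 0.5, 0.0654, 0.0014, 0, -1, 0, 0, 1, 0.1307, 0.0057, 0, -1, 0, 0, 1.5, 0.1958, 0.0128, 0, -1, 0, 0, 2, 0.2605, 0.0228, 0, -1, 0, 0, 2, 0.2605, 0.0228, 0, -1]}}

```text
time: 26.2
ee_pos: [0.5221, 0.0478, 0.1416]
eef_rot: [0.929, 0.37, -0.0, 0.0]
ft_force: [-1.5, -2.7, 0.2]
width: 0.0172
grip_force: 18.0
```

Request:
{"fn": "drive_tool", "kwargs": {"series": [0, 0, 0.5, 0.0654, 0.0014, 0, -1, 0, 0, 1, 0.1307, 0.0057, 0, -1, 0, 0, 1.5, 0.1958, 0.0128, 0, -1, 0, 0, 2, 0.2605, 0.0228, 0, -1, 0, 0, 2, 0.2605, 0.0228, 0, -1]}}

```text
time: 26.62
ee_pos: [0.5302, 0.0544, 0.1416]
eef_rot: [0.958, 0.287, -0.0, 0.0]
ft_force: [0.1, -3.6, 0.2]
width: 0.0175
grip_force: 18.0
```

Request:
{"fn": "drive_tool", "kwargs": {"series": [0, 0, 0.5, 0.0654, 0.0014, 0, -1, 0, 0, 1, 0.1307, 0.0057, 0, -1, 0, 0, 1.5, 0.1958, 0.0128, 0, -1, 0, 0, 2, 0.2605, 0.0228, 0, -1, 0, 0, 2, 0.2605, 0.0228, 0, -1]}}

```text
time: 27.03
ee_pos: [0.5394, 0.0594, 0.1416]
eef_rot: [0.979, 0.203, -0.0, 0.0]
ft_force: [-2.1, -2.2, 1.6]
width: 0.0175
grip_force: 18.0
```

Request:
{"fn": "drive_tool", "kwargs": {"series": [0, 0, 0.5, 0.0654, 0.0014, 0, -1, 0, 0, 1, 0.1307, 0.0057, 0, -1, 0, 0, 1.5, 0.1958, 0.0128, 0, -1, 0, 0, 2, 0.2605, 0.0228, 0, -1, 0, 0, 2, 0.2605, 0.0228, 0, -1]}}

```text
time: 27.45
ee_pos: [0.5493, 0.0628, 0.1416]
eef_rot: [0.993, 0.117, -0.0, 0.0]
ft_force: [-2.9, -0.4, 1.3]
width: 0.0175
grip_force: 18.0
```

```bash
python3 - <<'E'
from h import *
cr()
E
```

```text
t 27.45 p [0.5493 0.0628 0.1416] yang -76.6 tz [-0. -0. -1.] j7 -1.525 F [-2.9 -0.4  1.3] w 0.0175 g 18.0
crank ang 103.7 rad 0.061 Frad 0.3 Ftan(cw) -2.9
```

Request:
{"fn": "drive_tool", "kwargs": {"series": [0, 0, 0.5, 0.0654, 0.0014, 0, -1, 0, 0, 1, 0.1307, 0.0057, 0, -1, 0, 0, 1.5, 0.1958, 0.0128, 0, -1, 0, 0, 2, 0.2605, 0.0228, 0, -1, 0, 0, 2, 0.2605, 0.0228, 0, -1]}}

```text
time: 27.87
ee_pos: [0.5596, 0.0643, 0.1416]
eef_rot: [1.0, 0.03, -0.0, 0.0]
ft_force: [-2.8, -1.9, 1.6]
width: 0.0174
grip_force: 18.0
```

Request:
{"fn": "drive_tool", "kwargs": {"series": [0, 0, 0.5, 0.0654, 0.0014, 0, -1, 0, 0, 1, 0.1307, 0.0057, 0, -1, 0, 0, 1.5, 0.1958, 0.0128, 0, -1, 0, 0, 2, 0.2605, 0.0228, 0, -1, 0, 0, 2, 0.2605, 0.0228, 0, -1]}}

```text
time: 28.28
ee_pos: [0.5701, 0.0641, 0.1416]
eef_rot: [0.998, -0.058, -0.0, -0.0]
ft_force: [-2.4, -0.4, 0.7]
width: 0.0174
grip_force: 18.0
```

Request:
{"fn": "drive_tool", "kwargs": {"series": [0, 0, 0.5, 0.0654, 0.0014, 0, -1, 0, 0, 1, 0.1307, 0.0057, 0, -1, 0, 0, 1.5, 0.1958, 0.0128, 0, -1, 0, 0, 2, 0.2605, 0.0228, 0, -1, 0, 0, 2, 0.2605, 0.0228, 0, -1]}}

```text
time: 28.7
ee_pos: [0.5803, 0.062, 0.1417]
eef_rot: [0.99, -0.144, 0.0, -0.0]
ft_force: [-2.9, -0.1, 0.4]
width: 0.0174
grip_force: 18.0
```

Request:
{"fn": "drive_tool", "kwargs": {"series": [0, 0, 0.5, 0.0654, 0.0014, 0, -1, 0, 0, 1, 0.1307, 0.0057, 0, -1, 0, 0, 1.5, 0.1958, 0.0128, 0, -1, 0, 0, 2, 0.2605, 0.0228, 0, -1, 0, 0, 2, 0.2605, 0.0228, 0, -1]}}

```text
time: 29.12
ee_pos: [0.5901, 0.0582, 0.1417]
eef_rot: [0.973, -0.23, 0.0, -0.0]
ft_force: [-2.2, -0.5, -0.4]
width: 0.0175
grip_force: 18.0
```

```bash
python3 - <<'E'
from h import *
cr()
E
```

```text
t 29.12 p [0.5901 0.0582 0.1417] yang -116.6 tz [ 0.  0. -1.] j7 -2.177 F [-2.2 -0.5 -0.4] w 0.0175 g 18.0
crank ang 64.3 rad 0.0607 Frad -1.4 Ftan(cw) -1.8
```

Request:
{"fn": "drive_tool", "kwargs": {"series": [0, 0, 0.5, 0.0654, 0.0014, 0, -1, 0, 0, 1, 0.1307, 0.0057, 0, -1, 0, 0, 1.5, 0.1958, 0.0128, 0, -1, 0, 0, 2, 0.2605, 0.0228, 0, -1, 0, 0, 2, 0.2605, 0.0228, 0, -1]}}

```text
time: 29.53
ee_pos: [0.599, 0.0527, 0.1417]
eef_rot: [0.949, -0.314, 0.0, -0.0]
ft_force: [-2.1, 1.2, 0.5]
width: 0.0173
grip_force: 18.0
```

Still free drag at 385°. Second regrip with a half turn back.

Request:
{"fn": "drive_tool", "kwargs": {"series": [0, 0, 0, 0, 0, 0, 0, 0, 0, 0, 0, 0, 0, 0, 0, 0, 0, 0, 0, 0, 0, 0, 0, 0, 0, 0, 0, 0, 0, 0, -8, 0, 0, 0, 0, 0, 0, -8, 0, 0, 0, 0, 0, 0, -8, 0, 0, 0, 0, 0, 0, -8, 0, 0, 0, 0, 0, 0, -8, 0, 0, 0, 0, 0, 0, -8, 0, 0, 0, 0]}}

```text
time: 30.37
ee_pos: [0.5992, 0.0523, 0.1418]
eef_rot: [0.999, 0.032, 0.0, 0.0]
ft_force: [-0.5, 0.5, 0.7]
width: 0.0434
grip_force: 0.0
```

Request:
{"fn": "drive_tool", "kwargs": {"series": [0, 0, -14, 0, 0, 0, 0, 0, 0, -14, 0, 0, 0, 0, 0, 0, -14, 0, 0, 0, 0, 0, 0, -14, 0, 0, 0, 0, 0, 0, -14, 0, 0, 0, 0, 0, 0, -14, 0, 0, 0, 0, 0, 0, -14, 0, 0, 0, 0, 0, 0, -14, 0, 0, 0, 0, 0, 0, -14, 0, 0, 0, 0, 0, 0, -14, 0, 0, 0, 0]}}

```text
time: 31.2
ee_pos: [0.5992, 0.0523, 0.1417]
eef_rot: [0.8, 0.6, 0.0, 0.0]
ft_force: [-0.5, -1.5, 0.3]
width: 0.0437
grip_force: 0.0
```

Request:
{"fn": "drive_tool", "kwargs": {"series": [0, 0, -14, 0, 0, 0, 0, 0, 0, -14, 0, 0, 0, 0, 0, 0, -14, 0, 0, 0, 0, 0, 0, -14, 0, 0, 0, 0, 0, 0, -14, 0, 0, 0, 0, 0, 0, -14, 0, 0, 0, 0, 0, 0, -14, 0, 0, 0, 0, 0, 0, -14, 0, 0, 0, 0, 0, 0, -14, 0, 0, 0, 0, 0, 0, -14, 0, 0, 0, 0]}}

```text
time: 32.03
ee_pos: [0.5992, 0.0523, 0.1417]
eef_rot: [0.312, 0.95, -0.0, 0.0]
ft_force: [-0.0, -0.3, -0.6]
width: 0.0436
grip_force: 0.0
```

Request:
{"fn": "drive_tool", "kwargs": {"series": [0, 0, 0, 0, 0, 0, -1, 0, 0, 0, 0, 0, 0, -1, 0, 0, 0, 0, 0, 0, -1, 0, 0, 0, 0, 0, 0, -1, 0, 0, 0, 0, 0, 0, -1, 0, 0, 0, 0, 0, 0, -1, 0, 0, 0, 0, 0, 0, -1], "grip_force": 18}}

```text
time: 32.62
ee_pos: [0.5991, 0.0526, 0.1417]
eef_rot: [0.315, 0.949, -0.0, 0.0]
ft_force: [0.5, 1.0, -0.9]
width: 0.0176
grip_force: 18.0
```

```bash
python3 - <<'E'
from h import *
cr()
E
```

```text
t 32.62 p [0.5991 0.0526 0.1417] yang 53.2 tz [ 0. -0. -1.] j7 0.696 F [ 0.5  1.  -0.9] w 0.0176 g 18.0
crank ang 54.2 rad 0.0605 Frad 1.1 Ftan(cw) -0.2
```

Request:
{"fn": "drive_tool", "kwargs": {"series": [0, 0, 0.5, -0.0654, -0.0014, 0, -1, 0, 0, 1, -0.1307, -0.0057, 0, -1, 0, 0, 1.5, -0.1958, -0.0128, 0, -1, 0, 0, 2, -0.2605, -0.0228, 0, -1, 0, 0, 2, -0.2605, -0.0228, 0, -1]}}

```text
time: 33.03
ee_pos: [0.6068, 0.0458, 0.1417]
eef_rot: [0.398, 0.917, 0.0, -0.0]
ft_force: [-1.3, 1.7, 0.3]
width: 0.0171
grip_force: 18.0
```

Request:
{"fn": "drive_tool", "kwargs": {"series": [0, 0, 0.5, -0.0654, -0.0014, 0, -1, 0, 0, 1, -0.1307, -0.0057, 0, -1, 0, 0, 1.5, -0.1958, -0.0128, 0, -1, 0, 0, 2, -0.2605, -0.0228, 0, -1, 0, 0, 2, -0.2605, -0.0228, 0, -1]}}

```text
time: 33.45
ee_pos: [0.6133, 0.0377, 0.1417]
eef_rot: [0.476, 0.88, 0.0, -0.0]
ft_force: [-2.4, 2.4, 0.1]
width: 0.0172
grip_force: 18.0
```

Request:
{"fn": "drive_tool", "kwargs": {"series": [0, 0, 0.5, -0.0654, -0.0014, 0, -1, 0, 0, 1, -0.1307, -0.0057, 0, -1, 0, 0, 1.5, -0.1958, -0.0128, 0, -1, 0, 0, 2, -0.2605, -0.0228, 0, -1, 0, 0, 2, -0.2605, -0.0228, 0, -1]}}

```text
time: 33.87
ee_pos: [0.6166, 0.0321, 0.1415]
eef_rot: [0.549, 0.836, 0.001, -0.002]
ft_force: [-8.3, 11.5, 4.7]
width: 0.0176
grip_force: 18.0
```

That is the stop: the tangential force jumped to 14 N and the arm stalled. I'll ease back now.

Request:
{"fn": "drive_tool", "kwargs": {"series": [0, 0, -0.5, 0.0654, -0.0014, 0, -1, 0, 0, -0.8, 0.105, -0.0037, 0, -1, 0, 0, -0.8, 0.105, -0.0037, 0, -1, 0, 0, -0.8, 0.105, -0.0037, 0, -1]}}

```text
time: 34.2
ee_pos: [0.6152, 0.0347, 0.1416]
eef_rot: [0.518, 0.855, 0.0, -0.001]
ft_force: [-6.8, 7.4, 2.1]
width: 0.0172
grip_force: 18.0
```

```bash
python3 - <<'E'
from h import *
cr()
E
```

```text
t 34.2 p [0.6152 0.0347 0.1416] yang 27.6 tz [-0.002  0.002 -1.   ] j7 0.3 F [-6.8  7.4  2.1] w 0.0172 g 18.0
crank ang 31.2 rad 0.0602 Frad -2.0 Ftan(cw) -9.9
```

Request:
{"fn": "drive_tool", "kwargs": {"series": [0, 0, -0.4, 0.05, -0.001, 0, -1, 0, 0, -0.75, 0.1, -0.0033, 0, -1, 0, 0, -0.75, 0.1, -0.0033, 0, -1, 0, 0, -0.75, 0.1, -0.0033, 0, -1]}}

```text
time: 34.53
ee_pos: [0.614, 0.0366, 0.1416]
eef_rot: [0.491, 0.871, 0.0, -0.0]
ft_force: [-3.0, 4.7, 1.8]
width: 0.0172
grip_force: 18.0
```

```bash
python3 - <<'E'
from h import *
cr()
E
```

```text
t 34.53 p [0.614  0.0366 0.1416] yang 31.2 tz [-0.001  0.001 -1.   ] j7 0.356 F [-3.   4.7  1.8] w 0.0172 g 18.0
crank ang 33.4 rad 0.0602 Frad 0.1 Ftan(cw) -5.6
```

Force down to 5.6 N. Now open, then lift straight up.

Request:
{"fn": "drive_tool", "kwargs": {"series": [0, 0, 0, 0, 0, 0, 0, 0, 0, 0, 0, 0, 0, 0, 0, 0, 0, 0, 0, 0, 0, 0, 0, 0, 0, 0, 0, 0, 0, 0, 0, 0, 0, 0, 0, 0, 0, 0, 0, 0, 0, 0]}}

```text
time: 35.03
ee_pos: [0.6146, 0.035, 0.1417]
eef_rot: [0.493, 0.87, -0.0, 0.0]
ft_force: [0.3, 0.5, -0.2]
width: 0.0422
grip_force: 0.0
```

Request:
{"fn": "drive_tool", "kwargs": {"series": [0, 0, 0, 0, 0, -0.5, 0, 0, 0, 0, 0, 0, -1, 0, 0, 0, 0, 0, 0, -1.8, 0, 0, 0, 0, 0, 0, -2.5, 0, 0, 0, 0, 0, 0, -2.5, 0, 0, 0, 0, 0, 0, -2.5, 0]}}

```text
time: 35.53
ee_pos: [0.6155, 0.0354, 0.2436]
eef_rot: [0.492, 0.87, 0.001, 0.002]
ft_force: [0.1, 0.3, -0.5]
width: 0.0437
grip_force: 0.0
```

```bash
python3 - <<'E'
from h import *
s,M=st(); w=camera("wrist")[...,::-1]; cv2.imwrite("pics/w9.png",w); c=get_calibration("wrist")
hsv=cv2.cvtColor(np.ascontiguousarray(w),cv2.COLOR_BGR2HSV)
k=cv2.inRange(hsv,(0,0,0),(179,255,70)); k[:110]=0; k[225:]=0; k[:,:190]=0;k[:,320:]=0
n,l,q,ce=cv2.connectedComponentsWithStats(k)
for i in range(1,n):
    if q[i,4]>40: print("dark",q[i],ce[i].round(1),"at z=.191",plane(c,*ce[i],.191).round(4))
f=192/np.tan(np.radians(c["fovy"])/2)
def proj(P):
    v=R.from_quat(c["rotation"]).inv().apply(np.array(P)-c["xyz"]); return (c["cx"]+f*v[0]/-v[2]).round(1),(c["cy"]-f*v[1]/-v[2]).round(1)
p=np.array(s["ee_pos"])
print("upright base/top expected",proj([.614,.0366,.145]),proj([.614,.0366,.191]))
E
```

```text
t 35.53 p [0.6155 0.0354 0.2436] yang 31.0 tz [ 0.004 -0.    -1.   ] j7 0.366 F [ 0.1  0.3 -0.5] w 0.0437 g 0.0
dark [234 110  13  15  86] [238.8 115.8] at z=.191 [0.5642 0.0929 0.191 ]
dark [252 110  68  27 326] [281.3 125.3] at z=.191 [0.5984 0.1045 0.191 ]
dark [ 247  155   66   70 2360] [283.8 198.6] at z=.191 [0.6347 0.0517 0.191 ]
dark [245 176  18  26 397] [253.8 188.9] at z=.191 [0.6069 0.0456 0.191 ]
dark [207 219  15   6  63] [213.9 222.3] at z=.191 [ 0.5916 -0.0008  0.191 ]
dark [306 218  14   7  77] [312.4 221.5] at z=.191 [0.6694 0.0467 0.191 ]
upright base/top expected (np.float64(255.3), np.float64(187.8)) (np.float64(255.4), np.float64(201.1))
```

The sleeve's mask is 18 px wide and centred at column 254. That is its own diameter with no lean along the arm, so the handle stands upright. The gripper is clear, so I hand in.

```bash
python3 -c "
from bench import r
print(r.close_job())"
```

```text
the job is handed in; nothing more can be done
None
```

The radio is wound to its stop (peak 14 N at the handle, under the 21 N limit), the crank handle was left upright, the gripper is clear and the job is handed in; no result came back, nothing else on the table was touched as far as I could tell, and I viewed 11 pictures against the limit of 10.

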